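# Hang a lipped bin on the louvered rack and slide it home

## Robot

A 6-joint arm with a two-finger parallel gripper is mounted at the origin on the work surface. World frame = base frame: x ahead of the robot, y to its left, z up, the work surface at z = 0. Lengths are in m, angles in rad, forces in N, time in s.
With the tool pointing down it reaches from about 0.375 to 0.75 m from the base axis. Payload 9 kg.
Tool frame: the origin (TCP) lies at the centre of the arm's flange, where the gripper is bolted on; the fingertips stand 173 mm ahead of it and the grasp point (between the pads) lies 155 mm ahead of it; y points along the fingers, x is the direction in which the jaws open and shut, and the axes are right-handed (so a half turn about y gives the same grasp; the last joint's range is limited). The gripper opens to 85 mm and grips with 20 to 120 N. Pads are 22 mm wide; open, the fingers measure 114 mm over their backs; the gripper's body (76 mm by 85 mm) begins 54 mm behind the grasp point. The pads swing forward as they close: fully open they stand 13 mm farther back than shut.
Start: joints at [1.085, 0.104, 0.097, 1.564, 0, 1.353], TCP at [0.159, 0.579, 0.405] pointing down, gripper open.
Joint ranges: [-2.99, 2.99], [-0.84, 1.86], [-1.1, 1.16], [-1.84, 2.11], [-1.51, 1.56], [-3.14, 3.14]. Speed limits (rad/s): [2.22, 2.22, 2.57, 3.14, 3.14, 3.14].

## Interface

Orientations are given as a rotation vector (axis times angle).
In Python, from workcell import arm gives the robot as it stands.
- The arm moves only by the shell command python3 -m inch 'ROWS' [FORCE]. ROWS is JSON, one flat list of numbers, 7 for each row, row after row: the shift along the tool's x, y, z in cm, then the turn, a rotation vector about the tool's x, y, z in degrees, then the closure in counts, from 0 (fully open) to 255 (shut). In form: [dx, dy, dz, rx, ry, rz, hand, dx, dy, dz, rx, ry, rz, hand, ...]. A call has 1 to 8 rows; each row shifts and turns the commanded pose from where the row before left it, along the tool's axes as they then stand; what a row does not reach is not made up. A row lasts 1/12 s, in which the tool goes at most 41.7 mm and 7.16 degrees, less where a joint would pass 70% of its speed; a pose out of reach is approached as far as the arm can. A call with a gripper value outside its range is refused whole. The fingers move at their own pace and stop on an object; FORCE is the grip in N (left out, the last holds). Time passes only in rows, so rows that do not move let the fingers close. It gives the time, the measured TCP pose, the force and the opening at its end, in the units of the state.
- arm.observe(): the state, without advancing time (a new reading comes with each control period).
- arm.grab_frame(name): name is "scene" or "side" or "wrist"; returns a dict with "pixels" (400x640x3 uint8, red, green, blue), "mtx" (3x3 intrinsics, pixels), "R" (3x3) and "t" (3): a world point X has camera coordinates R X + t. Camera axes: x right, y down, z forward; pixel columns grow to the right and rows downward; lengths in m; the calibration is good to about 2 mm. A picture is of the moment at which its call begins. There is no depth.
- arm.job_done(): hands the job in, once; it reports no verdict.
Trained networks look in a picture, given as the dict that the camera call returned (one of the last four; its "shot" number tells which), for a name from the list of things; names that differ only in an ending like _2 or _b are one class to them, and where a whole thing is asked for, a point or a joint stands for the part that bears it (a point fixed in the world has none). Each returns a list of dicts, best first, with "conf" (0 to 1); they miss things now and then, are a little off and sometimes report something else, mostly with a low value. They report only what shows in the picture. A call takes as long as a camera call.
- arm.cut_out(name, picture): "pixels" (400x640 bool, what is visible of it) and "point" ([column, row] in pixels, amid what is visible of it).
- arm.mark_of(name, picture): "point" ([column, row] in pixels: a listed point, or the origin of a listed thing).
The state is a dict: "time_s": time; "qpos": joint angles; "joint_velocities": joint speeds; "tau": joint torques, N m; "eef_pos": TCP position; "tcp_rot": TCP orientation; "contact_force": force on the tool from outside, world axes, zero at the start; "torque": the same for the moment, N m; "opening": finger opening in m.
Only numpy, scipy, OpenCV 4.12 (cv2) and the standard library are available. Lean on these libraries where they do the work, as an engineer would, in place of code of your own. Each camera call takes 0.05 s, during which the arm holds its last target. There are 200 camera calls.

## Task

Pick up the bin that has a downturned lip along its back edge, lift it over the rail of the louvered rack and gently lower it, lip over the rail's upright tongue, well clear of the end stop (a few centimetres short of it), without dropping it or pressing hard. Then, hooked on, slide it along the rail until its side is up against the stop, and leave it hanging there level and let go. Keep the bin upright and do not disturb the other things on the bench.

Things in the scene. Friction and masses are not known exactly. Their poses are not given: they have to be found in the camera images.
- bin: The bin to hang: grey plastic, open, two compartments, 120 (x) x 90 (y) x 60 mm high, walls 4, 0.25 to 0.5 kg with fittings fixed low inside. Origin: centre of its underside; z up, +x towards its back, the side with the lip. It is the only one with a lip.
- bin_grip (a point): Grip of the bin, turning with it: middle of the carrying web, 80 mm above the bin's underside, over its origin. The web is 10 mm thick (x), 60 mm wide (y), and stands from the rim (z=60 mm) up to z=100; below the rim it is a full divider. Fingers can stand in the open compartments on either side.
- bin_lip (a point): Middle of the mouth of the lip's slot, 66 mm behind (x) and 40 mm above the bin's origin; bin's axes. Lip, 80 mm wide in y: a flange at z=56 to 60 mm from the back wall's outer face (x=60) to x=74, its downturned edge 4 mm thick, inner face at x=70, below z=50 flaring back by 3 mm to its end at z=40. So the slot is 10 mm wide, 13 at its mouth, 16 mm deep, open downwards.
- tray: Bystander: the same tray with the same carrying web but without any lip (120 x 90 x 60 mm, web to 100 mm). Origin centre of its underside. Bin and tray may have swapped places. Leave it alone.
- rack: Fixed benchtop louvered rack, 320 mm long (its y), end posts 150 mm high, panel between them 118 mm high. Origin on the bench under the middle of the rail's front face; z up, front faces its -x. A hung bin's x points along rack +x, its back wall's outer face lies at rack x=0, so its origin at x=-60 mm. A hooked bin's underside is 56 mm below the tongue's top.
- rail_foot (a point): Point on the bench (z=0) below the middle of the rail's tongue, 6 mm in rack x; rack's axes. The tongue is upright, 4 mm thick (rack x=4 to 8), y=-160 to 160, open behind for 12 mm (to x=20). 24 to 60 mm below its top a bearing strip (face x=0, top bevelled) backs the bin. The tongue's top is 126 to 150 mm high, told by no pose: feel or see it. All stiff. Bin enters with its back at x=-2 to 0; bevels guide 2 mm more.
- rack_front (a point): Point on the bench 60 mm in front of the rail (rack x=-60 mm), under a hung bin; rack's axes. How to tell: a bin whose lip edge or back wall only stands on the tongue is not hooked and comes away when pulled gently to rack -x; a hooked one is held within 2 to 4 mm.
- stop_face (a point): Point on the end stop's contact face, which looks to rack -y; rack's axes. The stop is an aluminium plate in front of the rail, rack x=-75 to 0, 55 to 130 mm above the bench, on a bracket that passes below the rail. It stands somewhere at rack y=85 to 135 mm and does not yield. A bin against it has its origin 45 mm to the -y side of this point.
- housing: Bystander: aluminium sensor housing 70 x 60 x 90 mm with round connectors. Origin centre of underside.
- driver: Bystander: screwdriver lying on the bench. Origin at its underside.
- cup: Bystander: clear plastic cup, 64 mm across, 60 mm high. Origin centre of underside.

How it is judged:
On the way:
1. the bin is brought over the rail and bears on it, at least 20 mm short of the stop (contact force between bin and rack above 1 N and height (world z) of bin above 0.06 m and x of bin in the frame of rack between -0.068 and -0.052 m and y of bin in the frame of stop_face below -0.065 m and y of bin in the frame of rack above -0.16 m), for 0.2 s.
At the end, for the whole second after the job is handed in: The bin hangs free of the bench on the rail by its lip, at rest and let go: its back on the bearing strip within 6 mm, level within 0.1 rad, in line with the rack within 0.1 rad, and its side within 5 mm of the stop (height (world z) of bin between 0.062 and 0.104 m and x of bin in the frame of rack between -0.066 and -0.054 m and angle between bin's own z axis and vertical below 0.1 rad and angle between the x axis of bin and the x axis of rack, either way round below 0.1 rad and y of bin in the frame of stop_face between -0.05 and -0.04 m and contact force between bin and rack above 1 N and linear speed of bin below 0.02 m/s and angular speed of bin below 0.1 rad/s); the robot touches nothing.
It fails at once if the bin, held in the gripper, was pressed on the rack with more than 30 N (contact force between bin and rack above 30 N and contact force between the fingers and bin above 5 N).
It fails at once if the bin was dropped (fell free, faster than 0.3 m/s) (contact force between the fingers and bin below 0.3 N and linear speed of bin above 0.3 m/s).
It fails at once if the bin was tipped by more than 0.5 rad (angle between bin's own z axis and vertical above 0.5 rad).
It fails at once if another thing on the bench was pushed more than 15 mm (screwdriver 20 mm) or tipped (distance of any of tray, housing, cup from where it was at the start of the episode above 0.015 m or angle between any of tray, housing, cup's own z axis and vertical above 0.3 rad or distance of driver from where it was at the start of the episode above 0.02 m).
It also fails if it takes over 58 s, if anything falls off the work surface, if the arm or the gripper's body presses on something with over 40 N, if the wrist force passes 120 N, or if a joint passes its speed limit or range.

## Working session

There is one attempt and no reset: what is moved stays moved. The work goes in short steps, Python scripts to look and compute and a shell command to move; the robot and the scene stay as the last step left them, time stands still between calls to the robot, and variables do not carry over. Pictures are saved under pics/ and viewed, about 8 in all and at most 12, crops included, and the job is handed in when it is done.

```bash
ls; mkdir -p pics
cat > h.py <<'E'
from workcell import arm
import numpy as np, cv2
from scipy.spatial.transform import Rotation as Ro
def save(f,n): cv2.imwrite('pics/'+n,cv2.cvtColor(f['pixels'],cv2.COLOR_RGB2BGR))
def tri(obs): # list of (frame, px)
    A=[]
    for f,p in obs:
        P=f['mtx']@np.c_[f['R'],f['t']]
        A+= [p[0]*P[2]-P[0], p[1]*P[2]-P[1]]
    A=np.array(A); A/=np.linalg.norm(A[:,:3],axis=1)[:,None]
    return np.linalg.lstsq(A[:,:3],-A[:,3],rcond=None)[0]
def onz(f,p,z):
    d=f['R'].T@np.linalg.inv(f['mtx'])@np.array([p[0],p[1],1]); c=-f['R'].T@f['t']
    return c+d*(z-c[2])/d[2]
def proj(f,X):
    q=f['mtx']@(f['R']@np.array(X)+f['t']); return q[:2]/q[2]
E
python3 - <<'E'
from h import *
s=arm.observe(); print(s)
F={n:arm.grab_frame(n) for n in('scene','side','wrist')}
for n,f in F.items(): save(f,n+'0.png'); print(n,'cam',-f['R'].T@f['t'])
for k in ['bin','bin_grip','bin_lip','tray','rack','rail_foot','rack_front','stop_face','housing','driver','cup']:
    obs=[]
    for n,f in F.items():
        r=arm.mark_of(k,f)
        print(k,n,[(np.round(d['point']).tolist(),round(d['conf'],2)) for d in r[:2]])
        if r and r[0]['conf']>.4: obs.append((f,r[0]['point'])); 
    if len(obs)>1: print('   tri',tri(obs).round(4))
    print('   z0',[onz(f,p,0).round(3) for f,p in obs])
cv2.imwrite('pics/ab.png',np.vstack([cv2.resize(cv2.cvtColor(F[n]['pixels'],cv2.COLOR_RGB2BGR),(480,300)) for n in('scene','side')]))
E
```

```text
pics
{'time_s': 0.0, 'qpos': array([1.08528430e+00, 1.04701951e-01, 9.64353027e-02, 1.56389839e+00,
       1.43235643e-05, 1.35306179e+00]), 'joint_velocities': array([ 0.00151801,  0.00124265, -0.00091845,  0.00153855, -0.00085445,
       -0.00179713]), 'tau': array([ 5.41938389e-04, -5.56930590e+01,  5.03651047e+01,  1.68461271e-02,
       -1.34584948e-04, -1.91681870e-07]), 'eef_pos': array([0.15870808, 0.57851171, 0.40390192]), 'tcp_rot': array([-1.32462861, -1.0087509 ,  1.01082909]), 'contact_force': array([ 0.26460759,  0.29753383, -0.70058641]), 'torque': array([ 0.01264964,  0.01102355, -0.04363672]), 'opening': 0.08535356619318617}
scene cam [ 0.98217877 -0.43973557  1.05112634]
side cam [0.42889618 0.85741989 0.82940303]
wrist cam [0.08814331 0.59819414 0.37213133]
bin scene [([281.0, 237.0], 0.86)]
bin side [([322.0, 192.0], 0.59), ([333.0, 146.0], 0.56)]
bin wrist []
   tri [ 0.4996 -0.0905  0.008 ]
   z0 [array([ 0.495, -0.088,  0.   ]), array([ 0.501, -0.099,  0.   ])]
bin_grip scene [([281.0, 223.0], 0.6)]
bin_grip side [([326.0, 168.0], 0.72)]
bin_grip wrist []
   tr
[... 1056 characters left out ...]
op_face scene []
stop_face side [([293.0, 254.0], 0.88)]
stop_face wrist []
   z0 [array([0.551, 0.151, 0.   ])]
housing scene [([334.0, 306.0], 0.91), ([282.0, 240.0], 0.17)]
housing side [([259.0, 181.0], 0.73)]
housing wrist []
   tri [ 0.7005 -0.1274 -0.0027]
   z0 [array([ 0.706, -0.127,  0.   ]), array([ 0.696, -0.127, -0.   ])]
driver scene [([264.0, 362.0], 0.66)]
driver side []
driver wrist []
   z0 [array([ 0.686, -0.316,  0.   ])]
cup scene [([367.0, 102.0], 0.61), ([370.0, 204.0], 0.23)]
cup side [([373.0, 344.0], 0.82)]
cup wrist [([210.0, 350.0], 0.91)]
   tri [0.348  0.3812 0.0008]
   z0 [array([0.346, 0.386, 0.   ]), array([0.352, 0.377, 0.   ]), array([0.342, 0.383, 0.   ])]
```

Run:
```python
import cv2
a=cv2.imread('pics/scene0.png')[60:400,140:480];b=cv2.imread('pics/side0.png')[100:360,180:480]
cv2.imwrite('pics/sc.png',cv2.resize(a,None,fx=1.75,fy=1.75,interpolation=2));cv2.imwrite('pics/sd.png',cv2.resize(b,None,fx=2.3,fy=2.3,interpolation=2))
```

```text
(no output)
```

View pics/sc.png

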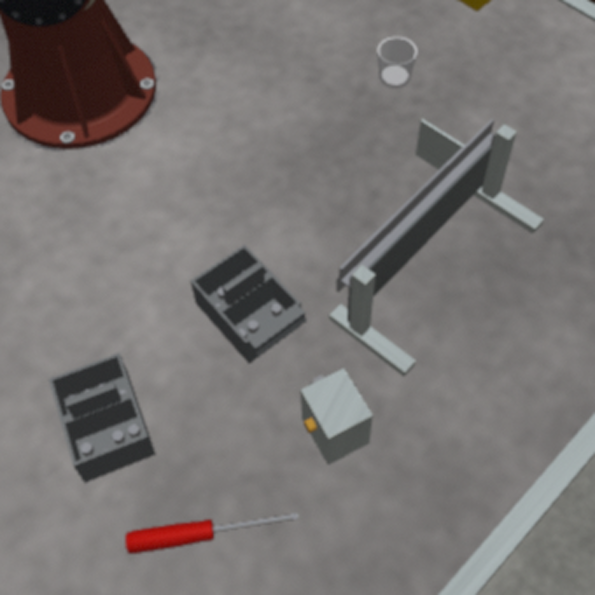

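View pics/sd.png

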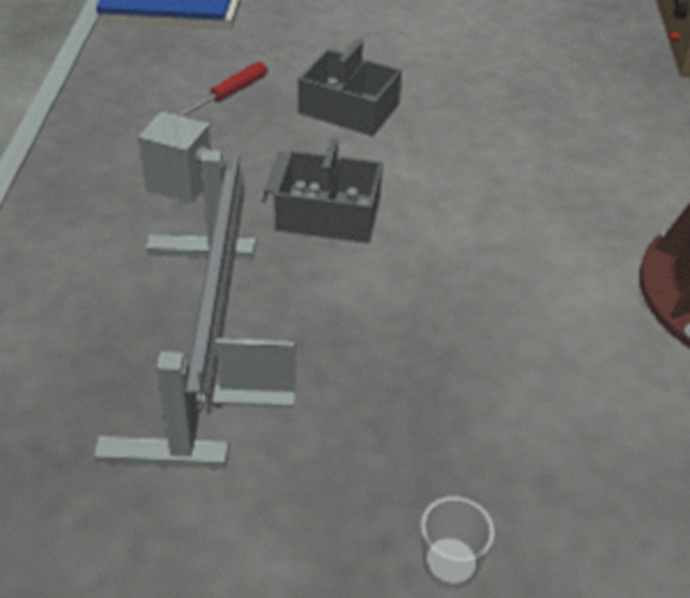

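Run:
```python
from h import *
s=arm.observe(); R=Ro.from_rotvec(s['tcp_rot']).as_matrix(); print(R.round(3))
f=arm.grab_frame('scene'); g=arm.grab_frame('side')
S=lambda x,y:(x/1.75+140,y/1.75+60)
D=lambda x,y:(x/2.3+180,y/2.3+100)
near=tri([(f,S(338,272)),(g,D(240,157))]); far=tri([(f,S(493,122)),(g,D(190,388))])
print('tongue ends',near,far,np.linalg.norm(far-near),'dir',(far-near)/np.linalg.norm(far-near), 'mid',(near+far)/2)
for n,a,b in [('post-',(362,268),(209,154)),('post+',(506,130),(171,354)),('stop top outer',(422,120),(295,343))]:
    print(n,tri([(f,S(*a)),(g,D(*b))]).round(4))
print('stop bottom outer side z.055',onz(g,D(295,404),.055), 'stop outer top z.13',onz(g,D(295,343),.13),onz(g,D(218,341),.13),onz(f,S(422,120),.13))
# bin rim corners z .06 scene & side
for p in [(192,284),(245,248),(305,318),(249,362)]: print('bin corner',onz(f,S(*p),.06).round(4))
for p in [(280,205-0),]: pass
```

```text
[[ 0.265  0.    -0.964]
 [ 0.964  0.     0.265]
 [ 0.    -1.     0.   ]]
tongue ends [ 0.59717771 -0.02148569  0.13731637] [0.58546726 0.30721841 0.13299799] 0.3289409844513836 dir [-0.03560046  0.99927987 -0.01312813] mid [0.59132248 0.14286636 0.13515718]
post- [ 0.6249 -0.004   0.1543]
post+ [0.6102 0.2897 0.1537]
stop top outer [0.5044 0.2432 0.1285]
stop bottom outer side z.055 [0.50097205 0.25604748 0.055     ] stop outer top z.13 [0.50203625 0.24327713 0.13      ] [0.57425717 0.24854782 0.13      ] [0.50776809 0.24255072 0.13      ]
bin corner [ 0.4432 -0.133   0.06  ]
bin corner [ 0.4512 -0.0458  0.06  ]
bin corner [ 0.5849 -0.065   0.06  ]
bin corner [ 0.5792 -0.1576  0.06  ]
```

```bash
cat >> h.py <<'E'
from scipy.optimize import least_squares
def plan(pos,yaw_deg,N,s=None):
    """constant row [dx,dy,dz cm, rx,ry,rz deg] repeated N times to reach TCP pos, tool y down, tool x at yaw"""
    s=s or arm.observe(); p0=np.array(s['eef_pos']); R0=Ro.from_rotvec(s['tcp_rot'])
    a=np.radians(yaw_deg); T=Ro.from_matrix(np.array([[np.cos(a),-0.,-np.sin(a)],[np.sin(a),0,np.cos(a)],[0,-1,0]]))
    def run(v):
        p,R=p0.copy(),R0
        for _ in range(N):
            p=p+R.apply(v[:3]/100); R=R*Ro.from_rotvec(np.radians(v[3:]))
        return p,R
    def res(v):
        p,R=run(v); return np.r_[(p-pos)*100,(R.inv()*T).as_rotvec()*20]
    v=least_squares(res,np.r_[0,0,0,(R0.inv()*T).as_rotvec(degrees=True)/N]).x
    print(N,'rows of',v.round(3).tolist(),'|shift|',np.linalg.norm(v[:3]).round(2),'turn',np.linalg.norm(v[3:]).round(2))
def st(s=None):
    s=s or arm.observe(); R=Ro.from_rotvec(s['tcp_rot']).as_matrix()
    print('t',round(s['time_s'],2),'pos',np.round(s['eef_pos'],4),'yaw',np.degrees(np.arctan2(R[1,0],R[0,0])).round(2),'down',R[:,1].round(3),'F',np.round(s['contact_force'],1),'T',np.round(s['torque'],2),'op',round(s['opening'],4))
E
python3 -c "
from h import *
plan([.50,-.095,.38],-5,22); plan([.50,-.095,.38],-5,24)"
```

```text
22 rows of [-0.632, 0.112, -3.671, -0.0, 3.621, 0.0] |shift| 3.73 turn 3.62
24 rows of [-0.571, 0.103, -3.366, -0.0, 3.319, 0.0] |shift| 3.42 turn 3.32
```

```bash
python3 -m inch '[-0.57,0.1,-3.37,0,3.32,0,110,-0.57,0.1,-3.37,0,3.32,0,110,-0.57,0.1,-3.37,0,3.32,0,110,-0.57,0.1,-3.37,0,3.32,0,110,-0.57,0.1,-3.37,0,3.32,0,110,-0.57,0.1,-3.37,0,3.32,0,110,-0.57,0.1,-3.37,0,3.32,0,110,-0.57,0.1,-3.37,0,3.32,0,110]' && python3 -m inch '[-0.57,0.1,-3.37,0,3.32,0,110,-0.57,0.1,-3.37,0,3.32,0,110,-0.57,0.1,-3.37,0,3.32,0,110,-0.57,0.1,-3.37,0,3.32,0,110,-0.57,0.1,-3.37,0,3.32,0,110,-0.57,0.1,-3.37,0,3.32,0,110,-0.57,0.1,-3.37,0,3.32,0,110,-0.57,0.1,-3.37,0,3.32,0,110]' && python3 -m inch '[-0.57,0.1,-3.37,0,3.32,0,110,-0.57,0.1,-3.37,0,3.32,0,110,-0.57,0.1,-3.37,0,3.32,0,110,-0.57,0.1,-3.37,0,3.32,0,110,-0.57,0.1,-3.37,0,3.32,0,110,-0.57,0.1,-3.37,0,3.32,0,110,-0.57,0.1,-3.37,0,3.32,0,110,-0.57,0.1,-3.37,0,3.32,0,110]'
python3 - <<'E'
from h import *
st()
f=arm.grab_frame('wrist'); save(f,'w1.png'); print('cam',-f['R'].T@f['t'])
for k,z in [('bin',0),('bin_grip',.08),('bin_lip',.04),('rack',0),('rail_foot',0),('stop_face',.09)]:
    print(k,[(np.round(d['point']).tolist(),round(d['conf'],2),onz(f,d['point'],z).round(4)) for d in arm.mark_of(k,f)[:2]])
for d in arm.cut_out('bin',f)[:1]:
    m=d['pixels']; print(d['conf'],m.sum(),cv2.boundingRect(m.astype(np.uint8)))
E
```

```text
time_s: 2.57
eef_pos: [0.3776, 0.416, 0.3967]
tcp_rot: [-1.47, -0.654, 0.653]
contact_force: [1.0, 0.5, 0.3]
opening: 0.0486
time_s: 3.23
eef_pos: [0.4994, 0.1738, 0.3887]
tcp_rot: [-1.551, -0.293, 0.292]
contact_force: [1.1, 0.6, 0.1]
opening: 0.0485
time_s: 3.9
eef_pos: [0.5001, -0.0973, 0.3807]
tcp_rot: [-1.57, 0.071, -0.072]
contact_force: [1.0, 0.9, 0.5]
opening: 0.0485
t 3.9 pos [ 0.5001 -0.0973  0.3807] yaw -5.19 down [ 0. -0. -1.] F [1.  0.9 0.5] T [ 0.03 -0.05  0.03] op 0.0485
cam [ 0.50726222 -0.02371564  0.34883057]
bin [([323.0, 166.0], 0.87, array([ 0.5002, -0.091 ,  0.    ]))]
bin_grip [([326.0, 184.0], 0.86, array([ 0.5029, -0.0896,  0.08  ]))]
bin_lip [([397.0, 174.0], 0.56, array([ 0.5648, -0.0966,  0.04  ]))]
rack [([397.0, 175.0], 0.4, array([ 0.5724, -0.1069,  0.    ]))]
rail_foot [([332.0, 363.0], 0.45, array([ 0.4896, -0.3251,  0.    ]))]
stop_face []
0.6 17989 (248, 118, 170, 114)
```

View pics/w1.png

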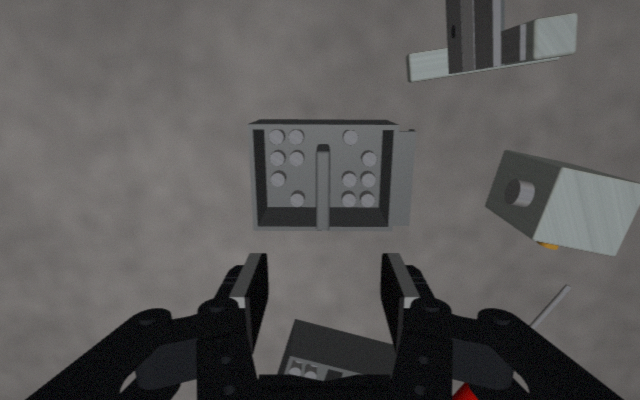

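Run:
```python
from h import *
f=arm.grab_frame('wrist')
c=[onz(f,p,.06) for p in [(249,125),(396,124),(393,229),(253,230)]]
for q in c: print(q.round(4))
print('ctr',np.mean(c,0).round(4))
d=lambda a,b:np.degrees(np.arctan2(*(b-a)[[1,0]])).round(2)
print(d(c[0],c[1]),d(c[3],c[2]),d(c[3],c[0])-90,d(c[2],c[1])-90)
w=[onz(f,p,.1) for p in [(323,146),(323,229)]]
print('web',w,np.mean(w,0),d(w[1],w[0])-90)
plan([.5015,-.093,.235],-5,8)
plan([.5015,-.093,.230],-5.2,6)
```

```text
[ 0.4463 -0.0391  0.06  ]
[ 0.5616 -0.0482  0.06  ]
[ 0.5566 -0.1363  0.06  ]
[ 0.4369 -0.127   0.06  ]
ctr [ 0.5004 -0.0877  0.06  ]
-4.52 -4.44 -6.1200000000000045 -3.269999999999996
web [array([ 0.5035589, -0.0550254,  0.1      ]), array([ 0.49828405, -0.1159421 ,  0.1       ])] [ 0.50092148 -0.08548375  0.1       ] -4.950000000000003
8 rows of [0.009, 1.822, 0.02, -0.001, 0.011, 0.001] |shift| 1.82 turn 0.01
6 rows of [0.011, 2.513, 0.027, -0.001, 0.049, 0.002] |shift| 2.51 turn 0.05
```

```bash
python3 -m inch '[0.01,2.3,0.15,0,0,0,110,0.01,2.3,0.15,0,0,0,110,0,2.3,0.15,0,-0.4,0,110,0,2.3,0.15,0,0,0,110,0,2.3,0.15,0,0,0,110,0,2.2,0.15,0,0,0,110,0,0.9,0,0,0,0,110,0,0.5,0,0,0,0,110]' 50 && python3 -c "
from h import *
st()" && python3 -m inch '[0,0,0,0,0,0,255,0,0,0,0,0,0,255,0,0,0,0,0,0,255,0,0,0,0,0,0,255,0,0,0,0,0,0,255,0,0,0,0,0,0,255]' 50 && python3 -c "
from h import *
st()"
```

```text
time_s: 5.02
eef_pos: [0.501, -0.0857, 0.2283]
tcp_rot: [-1.569, 0.064, -0.061]
contact_force: [0.5, -0.7, -0.6]
opening: 0.0487
t 5.02 pos [ 0.501  -0.0857  0.2283] yaw -4.54 down [-0.002  0.001 -1.   ] F [ 0.5 -0.7 -0.6] T [ 0.03 -0.02  0.01] op 0.0487
time_s: 5.52
eef_pos: [0.502, -0.0869, 0.2313]
tcp_rot: [-1.571, 0.062, -0.065]
contact_force: [-1.1, 1.1, 6.6]
opening: 0.0093
t 5.52 pos [ 0.502  -0.0869  0.2313] yaw -4.62 down [ 0.002 -0.001 -1.   ] F [-1.1  1.1  6.6] T [0.07 0.35 0.01] op 0.0093
```

```bash
python3 -m inch '[0,-0.5,0,0,0,0,255,0,-1.5,0,0,0,0,255,0,-3,0,0,0,0,255,0,-3.5,0,0,0,0,255,0,-3.5,0,0,0,0,255,0,-3.5,0,0,0,0,255,0,-2.5,0,0,0,0,255,0,-1,0,0,0,0,255]' && python3 -c "
from h import *
st(); plan([.49,.10,.43],2.5,8)"
```

```text
time_s: 6.18
eef_pos: [0.5017, -0.0868, 0.4241]
tcp_rot: [-1.572, 0.06, -0.067]
contact_force: [1.0, -1.0, -2.9]
opening: 0.0094
t 6.18 pos [ 0.5017 -0.0868  0.4241] yaw -4.63 down [ 0.005 -0.002 -1.   ] F [ 1.  -1.  -2.9] T [-0.02 -0.07 -0.05] op 0.0094
8 rows of [-0.207, -0.077, 2.332, 0.014, -0.891, 0.035] |shift| 2.34 turn 0.89
```

```bash
python3 -m inch '[-0.2,-0.08,1.3,0,-0.9,0,255,-0.2,-0.08,2.5,0,-0.9,0,255,-0.2,-0.08,3,0,-0.9,0,255,-0.2,-0.08,3,0,-0.9,0,255,-0.2,-0.08,3,0,-0.9,0,255,-0.2,-0.08,2.7,0,-0.9,0,255,-0.2,-0.08,2,0,-0.9,0,255,-0.2,-0.08,1.1,0,-0.8,0,255]' >/dev/null
python3 - <<'E'
from h import *
st()
f=arm.grab_frame('wrist'); save(f,'w2.png'); st()
for k,z in [('bin',0.19),('bin_grip',.27),('bin_lip',.23),('rack',0),('rail_foot',0),('stop_face',.09)]:
    print(k,[(np.round(d['point']).tolist(),round(d['conf'],2),onz(f,d['point'],z).round(4)) for d in arm.mark_of(k,f)[:2]])
E
```

```text
t 6.85 pos [0.4897 0.1022 0.4241] yaw 2.68 down [-0.003  0.001 -1.   ] F [-0.5  0.1 -3.4] T [0.06 0.02 0.02] op 0.0095
t 6.9 pos [0.4895 0.1028 0.4246] yaw 2.76 down [-0.003  0.001 -1.   ] F [-0.7  3.1 -2.8] T [0.49 0.08 0.  ] op 0.0095
bin [([325.0, 232.0], 0.85, array([0.49  , 0.0966, 0.19  ]))]
bin_grip [([324.0, 308.0], 0.84, array([0.49  , 0.0968, 0.27  ]))]
bin_lip [([459.0, 261.0], 0.93, array([0.5562, 0.1004, 0.23  ]))]
rack []
rail_foot []
stop_face []
```

View pics/w2.png

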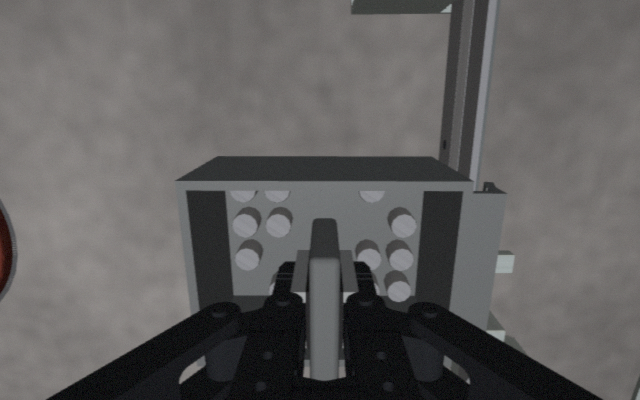

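Run:
```python
import cv2
a=cv2.imread('pics/w2.png')[0:200,340:540]
a=cv2.convertScaleAbs(a,alpha=1.6,beta=10)
cv2.imwrite('pics/w2c.png',cv2.resize(a,None,fx=3,fy=3,interpolation=2)[:600])
```

```text
(no output)
```

View pics/w2c.png

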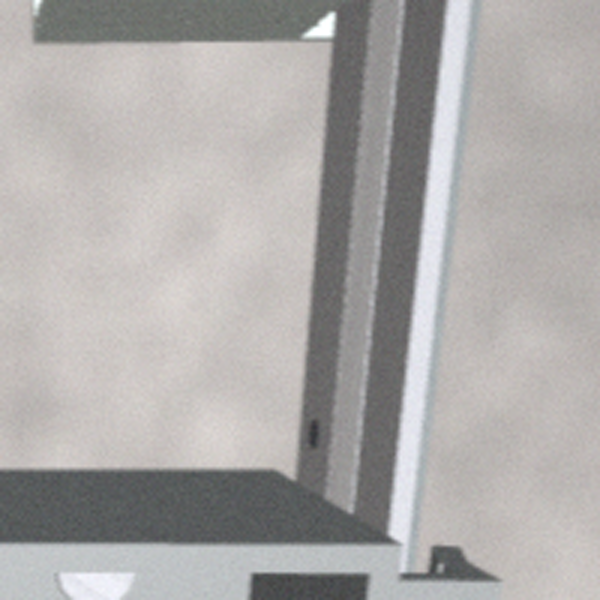

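```bash
cat > fit.py <<'E'
from h import *
# obs: list of (frame, pixel, rack x, z rel top). unknown x0 (at y=.143), yaw, T
def fit(obs):
    def res(v):
        x0,ps,T=v; r=[]
        for f,p,rx,dz in obs:
            q=onz(f,p,T+dz); r.append(((q[0]-x0)*np.cos(ps)+(q[1]-.143)*np.sin(ps)-rx)*1000)
        return r
    o=least_squares(res,[.585,.04,.135],loss='soft_l1'); print('x0,yaw_deg,T',o.x[0].round(4),np.degrees(o.x[1]).round(2),o.x[2].round(4),'res mm',np.round(res(o.x),1)); return o.x
E
cat > view2.py <<'E'
from fit import *
import pickle
f=arm.grab_frame('wrist'); pickle.dump({k:f[k] for k in('mtx','R','t','pixels')},open('f2.pkl','wb'))
C=lambda x,y:(x/3+340,y/3)
obs=[(f,C(*p),rx,dz) for p,rx,dz in [((299,480),0,-.06),((335,60),0,-.06),((327,480),0,-.024),((372,0),0,-.024),((396,480),.004,0),((445,0),.004,0),((419,480),.008,0),((474,0),.008,0)]]
fit(obs[:6]); v=fit(obs)
st()
s=arm.observe(); zr=s['eef_pos'][2]-.2313+.06
for p in [(178,181),(468,180)]: print('rim',onz(f,p,zr).round(4))
print('stop low edge',[onz(f,C(*p),.055).round(4) for p in [(33,42),(330,38)]])
E
python3 view2.py
```

```text
x0,yaw_deg,T 0.5896 3.28 0.1399 res mm [ 0.6  1.5 -3.6 -2.7  0.4  0.2]
x0,yaw_deg,T 0.5839 3.27 0.156 res mm [ 1.2  2.  -3.5 -2.7 -0.5 -0.7  0.6  1. ]
t 7.25 pos [0.4908 0.0987 0.4258] yaw 2.39 down [-0. -0. -1.] F [ 0.7  0.  -3.2] T [-0.02  0.02 -0.03] op 0.0098
rim [0.4313 0.1371 0.2545]
rim [0.5462 0.1423 0.2545]
stop low edge [array([0.5077, 0.2385, 0.055 ]), array([0.5915, 0.243 , 0.055 ])]
```

```bash
python3 -c "
from h import *
plan([.523,.155,.40],3.3,6)"
```

```text
6 rows of [0.582, 0.43, 0.911, 0.0, -0.152, -0.003] |shift| 1.16 turn 0.15
```

```bash
python3 -m inch '[0.4,0.3,0.6,0,-0.15,0,255,0.7,0.6,1.1,0,-0.15,0,255,0.8,0.6,1.2,0,-0.15,0,255,0.7,0.5,1.1,0,-0.15,0,255,0.6,0.4,0.9,0,-0.15,0,255,0.3,0.2,0.5,0,-0.15,0,255,0,0,0,0,0,0,255,0,0,0,0,0,0,255]' >/dev/null
python3 - <<'E'
from h import *
import pickle
arm.grab_frame('wrist')
f=arm.grab_frame('wrist'); save(f,'w3.png'); st()
pickle.dump({k:f[k] for k in('mtx','R','t','pixels')},open('f3.pkl','wb'))
g=arm.grab_frame('side'); save(g,'s3.png')
pickle.dump({k:g[k] for k in('mtx','R','t','pixels')},open('g3.pkl','wb'))
a=cv2.imread('pics/w3.png')[0:200,340:540]; a=cv2.resize(cv2.convertScaleAbs(a,alpha=1.6,beta=10),(400,400),interpolation=2)
b=cv2.imread('pics/s3.png')[130:330,200:400]; b=cv2.resize(b,(400,400),interpolation=2)
cv2.imwrite('pics/w3s.png',np.hstack([a,b]))
E
```

```text
t 8.02 pos [0.5228 0.155  0.4004] yaw 3.36 down [ 0. -0. -1.] F [-0.1  0.7 -3.4] T [-0.04  0.05  0.04] op 0.0095
```

View pics/w3s.png

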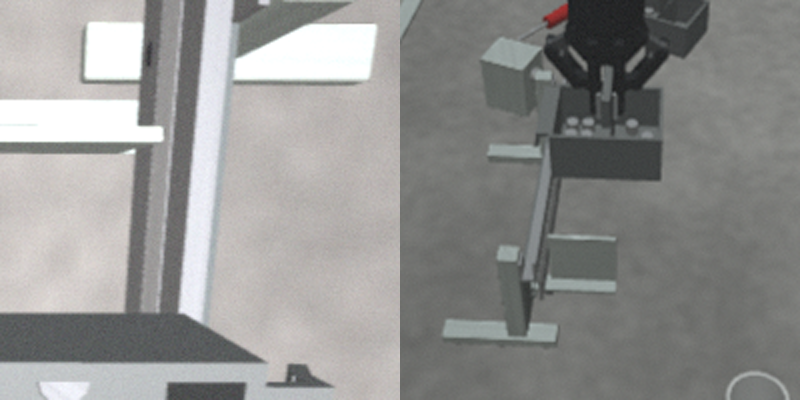

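```bash
cat > t.py <<'E'
from fit import *
import pickle
f2=pickle.load(open('f2.pkl','rb'));f3=pickle.load(open('f3.pkl','rb'));g=pickle.load(open('g3.pkl','rb'))
print(f3['mtx'].round(1).tolist(),'cam3',-f3['R'].T@f3['t'],'cam2',-f2['R'].T@f2['t'])
# subpixel profiles: gradient peaks on rows
for nm,f,rows,lo,hi in [('f3',f3,(20,145),395,470),('f2',f2,(40,140),430,500)]:
    im=cv2.GaussianBlur(f['pixels'],(0,0),1.2).mean(2)
    for r in rows:
        # average 9 rows sheared by slope ~ 
        L=im[r-4:r+5]; sh=-0.1 if nm=='f3' else -0.105
        acc=np.mean([np.interp(np.arange(lo,hi)+sh*(k-4),np.arange(640),L[k]) for k in range(9)],0)
        gd=np.gradient(acc)
        pk=[(lo+i,round(gd[i],1)) for i in range(1,len(gd)-1) if abs(gd[i])>2.5 and abs(gd[i])>=abs(gd[i-1]) and abs(gd[i])>abs(gd[i+1])]
        print(nm,r,[(c,v,onz(f,(c,r),.135)[0].round(4)) for c,v in pk])
C3=lambda x,y:(x/2+340,y/2)
print('stop top face z.13',[onz(f3,C3(*p),.13).round(4) for p in [(5,141),(155,140)]])
print('stop top z.13 side', [onz(g,(p[0]/2+200,p[1]/2+130),.13).round(4) for p in [(150,237),(216,237)]])
E
python3 t.py
```

```text
[[359.9, 0.0, 324.0], [0.0, 359.9, 202.5], [0.0, 0.0, 1.0]] cam3 [0.51895936 0.22892656 0.36830619] cam2 [0.48808223 0.17252793 0.39374571]
f3 20 [(411, np.float64(-27.8), np.float64(0.5672)), (419, np.float64(7.2), np.float64(0.5719)), (430, np.float64(-10.1), np.float64(0.5783)), (441, np.float64(20.2), np.float64(0.5848)), (455, np.float64(-8.7), np.float64(0.593)), (458, np.float64(-9.1), np.float64(0.5948))]
f3 145 [(402, np.float64(-13.5), np.float64(0.5708)), (410, np.float64(7.5), np.float64(0.576)), (420, np.float64(-10.0), np.float64(0.5824)), (430, np.float64(20.4), np.float64(0.5889)), (442, np.float64(-9.3), np.float64(0.5966))]
f2 40 [(445, np.float64(-13.4), np.float64(0.5661)), (456, np.float64(7.3), np.float64(0.5733)), (467, np.float64(-9.9), np.float64(0.5806)), (480, np.float64(19.7), np.float64(0.5892)), (488, np.float64(-9.0), np.float64(0.5944))]
f2 140 [(437, np.float64(-14.6), np.float64(0.5695)), (444, np.float64(5.8), np.float64(0.5745)), (447, np.float64(7.5), np.float64(0.5766)), (458, np.float64(-9.2), np.float64(0.5844)), (470, np.float64(18.9), np.float64(0.593)), (477, np.float64(-8.3), np.float64(0.598))]
stop top face z.13 [array([0.5293, 0.2436, 0.13  ]), array([0.5759, 0.2467, 0.13  ])]
stop top z.13 side [array([0.5737, 0.2492, 0.13  ]), array([0.5028, 0.2415, 0.13  ])]
```

```bash
cat > t2.py <<'E'
from t import *
E_={'a':(411,402,445,437),'b':(419,410,456,446.5),'c':(430,420,467,458),'d':(441,430,480,470),'e':(456.5,442.5,488.5,477)}
fr=[(f3,20),(f3,145),(f2,40),(f2,140)]
def res(v):
    ps=v[0];r=[]
    for i,k in enumerate(E_):
        x,z=v[1+2*i:3+2*i]
        for (f,row),c in zip(fr,E_[k]):
            q=onz(f,(c,row),z); r.append(((q[0]-x)*np.cos(ps)+(q[1]-.143)*np.sin(ps))*1000)
    return r
o=least_squares(res,[.05]+[.585,.13]*5)
print('yaw',np.degrees(o.x[0])); 
for i,k in enumerate(E_): print(k,o.x[1+2*i:3+2*i].round(4),np.round(res(o.x)[4*i:4*i+4],2))
E
python3 t2.py | tail -6
```

```text
yaw 2.954261090340745
a [0.584  0.0883] [ 0.09 -0.09 -0.01  0.01]
b [0.5842 0.1124] [-0.17  0.18  0.25 -0.26]
c [0.5878 0.1256] [-0.16  0.17 -0.24  0.24]
d [0.5885 0.1459] [-0.15  0.15 -0.21  0.21]
e [0.6081 0.1114] [ 0.4  -0.39  0.1  -0.11]
```

Run:
```python
import cv2,numpy as np
a=cv2.imread('pics/w3.png')[140:340,160:560];a=cv2.resize(cv2.convertScaleAbs(a,alpha=1.5,beta=10),None,fx=2,fy=2,interpolation=2)
b=cv2.imread('pics/s3.png')[165:230,250:350];b=cv2.resize(cv2.convertScaleAbs(b,alpha=1.8,beta=10),None,fx=3,fy=3,interpolation=2)
c=np.zeros((600,800,3),np.uint8); c[:400]=a; c[400:595,:300]=b
cv2.imwrite('pics/v3.png',c)
```

```text
(no output)
```

View pics/v3.png

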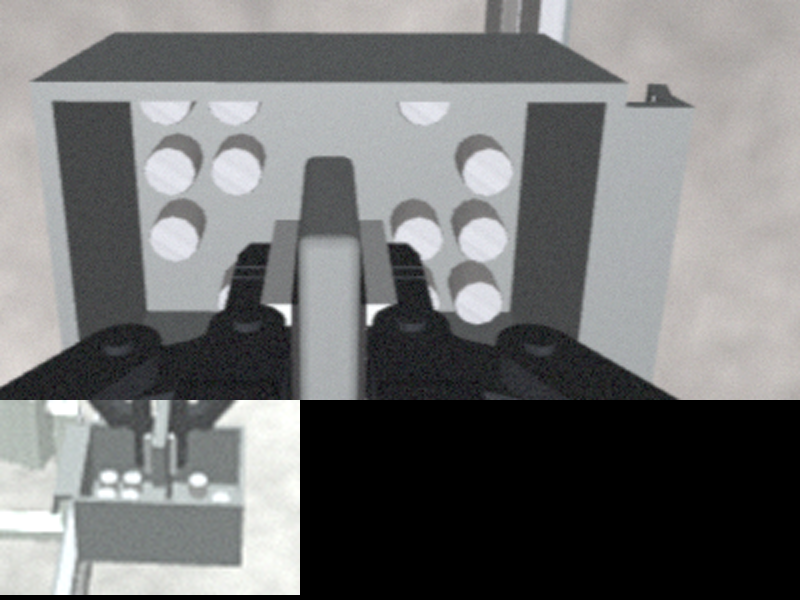

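```bash
cat > t3.py <<'E'
from t import *
from scipy.optimize import brentq
print(f3['R'].round(3).tolist())
P=[(176,181),(473.5,180.5)];Q=[(216,156.5),(432.5,156.5)]
for n,c in(('rim',P),('bottom',Q)):
    h=lambda z:np.linalg.norm(onz(f3,c[0],z)-onz(f3,c[1],z))-.12
    z=brentq(h,.05,.33); a,b=[onz(f3,p,z) for p in c]; print(n,z,a.round(4),b.round(4),'mid',(a+b)/2,'yaw',np.degrees(np.arctan2(*(b-a)[[1,0]])))
    if n=='rim': print('lip edge',onz(f3,(506.5,193),z))
print('fingers mid', proj(f3,[.5228,.155,.4004-.155]))
# pose fit of the bin (6 dof) on corners, side view too
B=[(g,(240/3+250,(500-400)/3+165),(-.06,.045,.06)),(g,(77/3+250,(500-400)/3+165),(.06,.045,.06)),(g,(240/3+250,(563-400)/3+165),(-.06,.045,0)),(g,(77/3+250,(558-400)/3+165),(.06,.045,0))]
B+=[(f3,P[0],(-.06,.045,.06)),(f3,P[1],(.06,.045,.06)),(f3,Q[0],(-.06,.045,0)),(f3,Q[1],(.06,.045,0)),(f3,(506.5,193),(.074,.04,.06))]
def rs(v,B):
    R=Ro.from_rotvec(v[3:]); return np.concatenate([proj(f,R.apply(q)+v[:3])-p for f,p,q in B])
for nm,bb in(('both',B),('wrist',B[4:])):
    o=least_squares(rs,[.523,.15,.17,0,0,.05],args=(bb,)); print(nm,o.x[:3].round(4),'rot deg',np.degrees(o.x[3:]).round(2),'rms px',np.sqrt(np.mean(o.fun**2)).round(2))
E
python3 t3.py | tail -7
```

```text
[[0.998, 0.059, -0.001], [0.057, -0.956, 0.288], [0.016, -0.288, -0.958]]
rim 0.226783519463109 [0.4611 0.1918 0.2268] [0.5809 0.1992 0.2268] mid [0.52103239 0.19552013 0.22678352] yaw 3.5081450595964117
lip edge [0.59526059 0.19481662 0.22678352]
bottom 0.16995872284780844 [0.4609 0.1923 0.17  ] [0.5807 0.1994 0.17  ] mid [0.52080154 0.1958546  0.16995872] yaw 3.404709927387393
fingers mid [322.97623275 294.19932674]
both [0.5234 0.1504 0.168 ] rot deg [-0.2   0.22  3.44] rms px 1.28
wrist [0.5235 0.1506 0.1674] rot deg [-0.07  0.22  3.39] rms px 0.7
```

```bash
python3 -m inch '[-0.05,0.5,0,0,0,0,255,0,1.2,0,0,0.2,0,255,0,1.5,0,0,0,0,255,0,1.2,0,0,0,0,255,0,0.7,0,0,0,0,255,0,0.3,0,0,0,0,255,0,0,0,0,0,0,255,0,0,0,0,0,0,255]' >/dev/null && python3 -c "
from h import *
st()"
```

```text
t 8.73 pos [0.5224 0.1552 0.3464] yaw 3.17 down [ 0.  0. -1.] F [ 0.7 -0.7 -3.2] T [ 0.06  0.01 -0.01] op 0.0092
```

```bash
python3 -m inch '[0,0.15,0,0,0,0,255,0,0.15,0,0,0,0,255,0,0.15,0,0,0,0,255,0,0.15,0,0,0,0,255,0,0.15,0,0,0,0,255,0,0.15,0,0,0,0,255]' && python3 -m inch '[0,0.1,0,0,0,0,255,0,0.1,0,0,0,0,255,0,0.1,0,0,0,0,255,0,0,0,0,0,0,255]'&& python3 -c "
from h import *
st()"
```

```text
time_s: 9.23
eef_pos: [0.5224, 0.1552, 0.337]
tcp_rot: [-1.57, -0.044, 0.043]
contact_force: [-0.3, -0.2, -2.9]
opening: 0.0093
time_s: 9.57
eef_pos: [0.5223, 0.1552, 0.3339]
tcp_rot: [-1.57, -0.043, 0.044]
contact_force: [-0.7, -0.6, -3.6]
opening: 0.0098
t 9.57 pos [0.5223 0.1552 0.3339] yaw 3.17 down [-0.  0. -1.] F [-0.7 -0.6 -3.6] T [0.01 0.02 0.02] op 0.0098
```

```bash
python3 -m inch '[0,0.1,0,0,0,0,255,0,0.1,0,0,0,0,255,0,0.1,0,0,0,0,255,0,0.1,0,0,0,0,255,0,0.1,0,0,0,0,255,0,0,0,0,0,0,255]' && python3 -m inch '[0,0.1,0,0,0,0,255,0,0.1,0,0,0,0,255,0,0,0,0,0,0,255]'
```

```text
time_s: 10.07
eef_pos: [0.5223, 0.1552, 0.3288]
tcp_rot: [-1.57, -0.043, 0.044]
contact_force: [-0.0, -0.1, -2.7]
opening: 0.0097
time_s: 10.32
eef_pos: [0.5224, 0.1552, 0.327]
tcp_rot: [-1.57, -0.044, 0.043]
contact_force: [0.4, -1.0, -4.0]
opening: 0.0095
```

```bash
python3 -m inch '[0,0.1,0,0,0,0,255,0,0.1,0,0,0,0,255,0,0,0,0,0,0,255]'
```

```text
time_s: 10.57
eef_pos: [0.5226, 0.1552, 0.3251]
tcp_rot: [-1.57, -0.044, 0.043]
contact_force: [1.4, 1.0, -3.8]
opening: 0.0094
```

```bash
python3 -m inch '[0,0.1,0,0,0,0,255,0,0.1,0,0,0,0,255,0,0,0,0,0,0,255]'
```

```text
time_s: 10.82
eef_pos: [0.5225, 0.1552, 0.3231]
tcp_rot: [-1.57, -0.044, 0.043]
contact_force: [3.0, -0.1, -3.6]
opening: 0.0091
```

```bash
python3 -m inch '[0,0.1,0,0,0,0,255,0,0,0,0,0,0,255]'
```

```text
time_s: 10.98
eef_pos: [0.5225, 0.1553, 0.3221]
tcp_rot: [-1.57, -0.044, 0.043]
contact_force: [2.5, -1.3, -2.4]
opening: 0.0094
```

```bash
python3 -m inch '[0,0.1,0,0,0,0,255,0,0,0,0,0,0,255]'
```

```text
time_s: 11.15
eef_pos: [0.5225, 0.1553, 0.3211]
tcp_rot: [-1.57, -0.044, 0.043]
contact_force: [3.2, 0.2, -2.6]
opening: 0.0097
```

```bash
python3 -m inch '[0.1,0.1,0,0,0,0,255,0,0,0,0,0,0,255]'
```

```text
time_s: 11.32
eef_pos: [0.5232, 0.1553, 0.3206]
tcp_rot: [-1.57, -0.043, 0.044]
contact_force: [-3.2, 0.2, 1.1]
opening: 0.0092
```

```bash
python3 -m inch '[0.05,0.1,0,0,0,0,255,0,0,0,0,0,0,255]'
```

```text
time_s: 11.48
eef_pos: [0.5235, 0.1554, 0.3203]
tcp_rot: [-1.57, -0.043, 0.044]
contact_force: [-8.1, -0.4, 9.0]
opening: 0.0096
```

```bash
python3 -m inch '[0,0.1,0,0,0,0,255,0,0,0,0,0,0,255]'
```

```text
time_s: 11.65
eef_pos: [0.5234, 0.1554, 0.3202]
tcp_rot: [-1.571, -0.044, 0.044]
contact_force: [-11.5, -1.4, 15.6]
opening: 0.0097
```

```bash
python3 -m inch '[-0.1,-0.15,0,0,0,0,255,0,0,0,0,0,0,255,0,0,0,0,0,0,255]'
python3 - <<'E'
from h import *
import pickle
f=arm.grab_frame('wrist'); save(f,'w4.png'); st()
g=arm.grab_frame('side'); save(g,'s4.png')
a=cv2.resize(cv2.convertScaleAbs(cv2.imread('pics/w4.png')[0:300,150:550],alpha=1.5,beta=10),(533,400),interpolation=2)
b=cv2.resize(cv2.convertScaleAbs(cv2.imread('pics/s4.png')[180:300,240:320],alpha=1.6),(266,400),interpolation=2)
cv2.imwrite('pics/v4.png',np.hstack([a,b]))
E
```

```text
time_s: 11.9
eef_pos: [0.5228, 0.1553, 0.3203]
tcp_rot: [-1.57, -0.044, 0.043]
contact_force: [-3.8, 0.0, 7.8]
opening: 0.0096
t 11.95 pos [0.5228 0.1553 0.3203] yaw 3.18 down [ 0.  0. -1.] F [-4.5 -0.2  6.8] T [-0.04  0.27  0.05] op 0.009
```

View pics/v4.png

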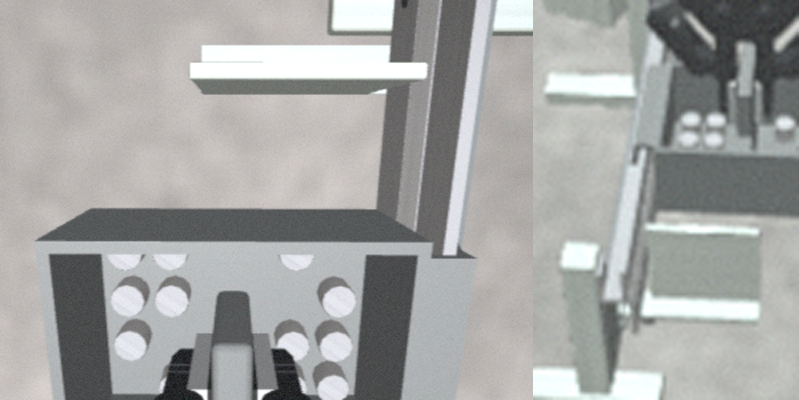

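```bash
python3 -m inch '[-0.05,-0.07,0,0,0,0,255,0,0,0.3,0,0,0,255,0,0,0.5,0,0,0,0,255,0,0,0.7,0,0,0,255]' 2>&1 | tail -1; python3 -c "
from h import *
st()"
```

```text
validation failed for argument at $...
t 12.0 pos [0.5228 0.1553 0.3203] yaw 3.18 down [ 0.  0. -1.] F [-4.9  0.4  7.7] T [-0.02  0.24  0.01] op 0.0092
```

Typo in one row (refused whole); retyping.

```bash
python3 -m inch '[-0.05,-0.07,0,0,0,0,255,0,0,0.3,0,0,0,255,0,0,0.5,0,0,0,255,0,0,0.6,0,0,0,255]'
```

```text
time_s: 12.33
eef_pos: [0.5218, 0.1693, 0.3204]
tcp_rot: [-1.571, -0.043, 0.042]
contact_force: [1.3, -2.9, 1.4]
opening: 0.0097
```

```bash
python3 -m inch '[0,0,0.6,0,0,0,255,0,0,0.6,0,0,0,255,0,0,0.6,0,0,0,255,0,0,0.5,0,0,0,255,0,0,0.2,0,0,0,255]'
```

```text
time_s: 12.75
eef_pos: [0.5203, 0.195, 0.3204]
tcp_rot: [-1.57, -0.045, 0.043]
contact_force: [3.1, -5.0, 2.0]
opening: 0.0095
```

```bash
python3 -m inch '[0,0,0.15,0,0,0,255,0,0,0.15,0,0,0,255,0,0,0.1,0,0,0,255]'
```

```text
time_s: 13.0
eef_pos: [0.5201, 0.1984, 0.3204]
tcp_rot: [-1.571, -0.044, 0.043]
contact_force: [3.6, -5.1, 1.7]
opening: 0.0094
```

```bash
python3 -m inch '[0.04,0,0.1,0,0,0,255,0,0,0.1,0,0,0,255,0,0,0,0,0,0,255]'
```

```text
time_s: 13.25
eef_pos: [0.5202, 0.2005, 0.3204]
tcp_rot: [-1.57, -0.044, 0.044]
contact_force: [0.8, -3.9, 4.0]
opening: 0.0096
```

```bash
python3 -m inch '[0,0,0.1,0,0,0,255,0,0,0.1,0,0,0,255,0,0,0,0,0,0,255]'
```

```text
time_s: 13.5
eef_pos: [0.5201, 0.2023, 0.3204]
tcp_rot: [-1.57, -0.044, 0.044]
contact_force: [0.4, -3.5, 4.5]
opening: 0.0096
```

```bash
python3 -m inch '[0,0,0.1,0,0,0,255,0,0,0,0,0,0,255]'
```

```text
time_s: 13.67
eef_pos: [0.5202, 0.2028, 0.3205]
tcp_rot: [-1.572, -0.044, 0.043]
contact_force: [0.8, -7.7, 4.7]
opening: 0.0094
```

```bash
python3 -m inch '[0,0,0.07,0,0,0,255,0,0,0,0,0,0,255]'; python3 -m inch '[0,0,0,0,0,0,255]'
python3 - <<'E'
from h import *
f=arm.grab_frame('wrist'); save(f,'w5.png'); st()
g=arm.grab_frame('side'); save(g,'s5.png')
a=cv2.resize(cv2.convertScaleAbs(cv2.imread('pics/w5.png')[60:360,150:550],alpha=1.5,beta=10),(533,400),interpolation=2)
b=cv2.resize(cv2.convertScaleAbs(cv2.imread('pics/s5.png')[180:300,240:320],alpha=1.6),(266,400),interpolation=2)
cv2.imwrite('pics/v5.png',np.hstack([a,b]))
E
```

```text
time_s: 13.83
eef_pos: [0.5202, 0.2031, 0.3205]
tcp_rot: [-1.573, -0.043, 0.043]
contact_force: [0.9, -11.0, 5.7]
opening: 0.0092
time_s: 13.92
eef_pos: [0.5202, 0.2031, 0.3205]
tcp_rot: [-1.573, -0.043, 0.043]
contact_force: [0.2, -12.2, 5.8]
opening: 0.0094
t 13.97 pos [0.5202 0.2031 0.3205] yaw 3.13 down [ 0.    -0.003 -1.   ] F [ -0.2 -10.1   5.9] T [-2.38 -0.54 -0.15] op 0.0093
```

View pics/v5.png

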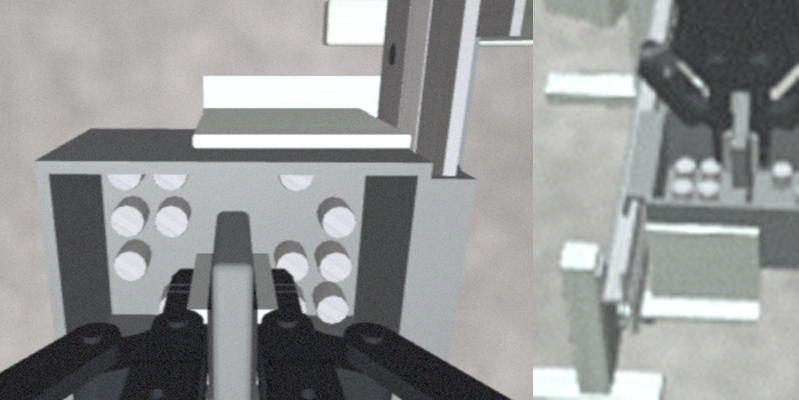

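```bash
python3 -m inch '[0,0,-0.08,0,0,0,255,0,0,0,0,0,0,255]' 20 && python3 -m inch '[0,0,0,0,0,0,215,0,0,0,0,0,0,200,0,0,0,0,0,0,180,0,0,0,0,0,0,160,0,0,0,0,0,0,140,0,0,0,0,0,0,120,0,0,0,0,0,0,120]'
python3 - <<'E'
from h import *
f=arm.grab_frame('wrist'); save(f,'w6.png'); st()
print([(d['conf'],onz(f,d['point'],.168)) for d in arm.mark_of('bin_grip',f)[:1]])
cv2.imwrite('pics/v6.png',cv2.convertScaleAbs(cv2.imread('pics/w6.png'),alpha=1.4,beta=10))
E
```

```text
time_s: 14.18
eef_pos: [0.5202, 0.2027, 0.3204]
tcp_rot: [-1.571, -0.043, 0.043]
contact_force: [0.7, -6.7, 4.6]
opening: 0.0093
time_s: 14.77
eef_pos: [0.5201, 0.2032, 0.3203]
tcp_rot: [-1.57, -0.044, 0.044]
contact_force: [-0.1, -0.4, -0.7]
opening: 0.0455
t 14.82 pos [0.5201 0.2032 0.3203] yaw 3.18 down [-0.  0. -1.] F [-0.5  0.2  0.2] T [-0.01  0.03 -0.03] op 0.0455
[(0.94, array([0.5209454, 0.1995621, 0.168    ]))]
```

View pics/v6.png

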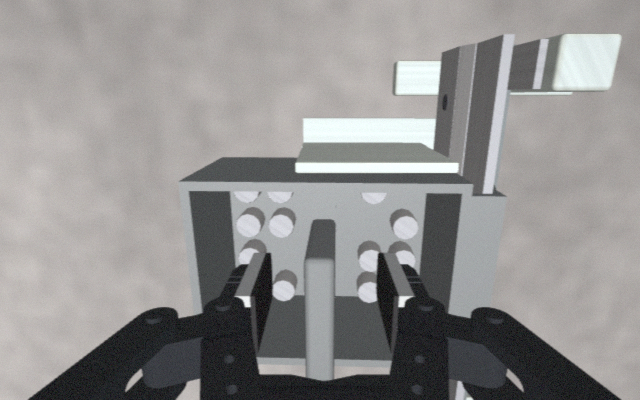

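```bash
python3 -m inch '[0,-0.4,0,0,0,0,120,0,-1,0,0,0,0,120,0,-2,0,0,0,0,120,0,-2.5,0,0,0,0,120,0,-2.5,0,0,0,0,120,0,-2,0,0,0,0,120,0,-1,0,0,0,0,120,0,0,0,0,0,0,120]' >/dev/null
python3 - <<'E'
from h import *
f=arm.grab_frame('wrist'); save(f,'w7.png'); st()
g=arm.grab_frame('side'); save(g,'s7.png')
F=[f,g,arm.grab_frame('scene')]
for k in('bin','bin_grip','bin_lip'):
    ob=[(x,r[0]['point']) for x in F for r in [arm.mark_of(k,x)] if r and r[0]['conf']>.5]
    print(k,len(ob),tri(ob).round(4) if len(ob)>1 else ob and onz(*ob[0],.09))
a=cv2.resize(cv2.convertScaleAbs(cv2.imread('pics/w7.png')[80:380,150:550],alpha=1.5,beta=10),(500,375),interpolation=2)
b=cv2.resize(cv2.convertScaleAbs(cv2.imread('pics/s7.png')[170:295,240:340],alpha=1.6),(300,375),interpolation=2)
cv2.imwrite('pics/v7.png',np.hstack([a,b]))
E
```

```text
t 15.58 pos [0.5204 0.2031 0.4354] yaw 3.18 down [ 0.002  0.    -1.   ] F [-0.5  0.9 -0.6] T [-0.02  0.09 -0.04] op 0.0456
bin 3 [0.5234 0.2017 0.0953]
bin_grip 3 [0.5179 0.21   0.1695]
bin_lip 3 [0.587  0.2043 0.1365]
```

View pics/v7.png

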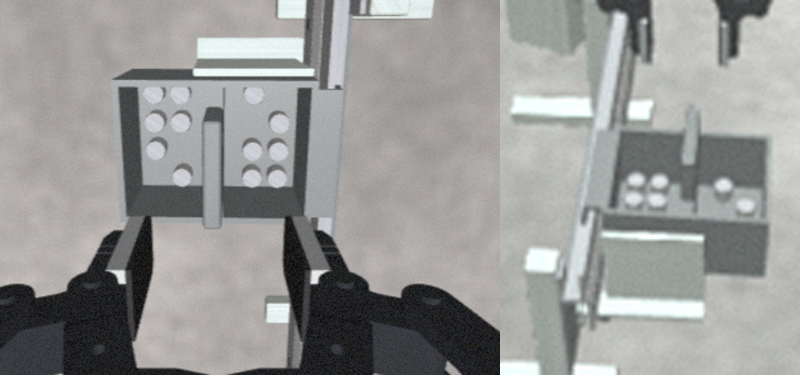

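Run:
```python
from h import *
f=arm.grab_frame('wrist'); g=arm.grab_frame('side')
w=lambda x,y:(150+x/1.25,80+y/1.25); s=lambda x,y:((x-500)/3+240,y/3+170)
B=[(f,w(113,82),(-.06,.045,.06)),(f,w(313,82),(.06,.045,.06)),(f,w(123,220),(-.06,-.045,.06)),(f,w(303,217),(.06,-.045,.06)),
(g,s(769,221),(-.06,.045,.06)),(g,s(765,277),(-.06,.045,0)),(g,s(769,137),(-.06,-.045,.06)),(g,s(606,211),(.06,.045,.06))]
def rs(v):
    R=Ro.from_rotvec(v[3:]); return np.concatenate([proj(c,R.apply(q)+v[:3])-p for c,p,q in B])
o=least_squares(rs,[.523,.2,.09,0,0,.05],loss='soft_l1'); print(o.x[:3].round(4),np.degrees(o.x[3:]).round(2)); print(rs(o.x).round(1).reshape(-1,2).tolist())
n=np.array([np.cos(.054),np.sin(.054)]); t=np.array([-n[1],n[0]]); d=o.x[:2]-[.5843,.143]; print('rack x,y',d@n,d@t,'stop rack y',[(np.array(q)-[.5843,.143])@t for q in([.5293,.2436],[.5759,.2467])])
for k in('tray','housing','cup','driver'):
    print(k,[onz(c,r[0]['point'],0).round(3) for c in(g,) for r in [arm.mark_of(k,c)] if r])
```

```text
[0.5146 0.1984 0.0744] [3.05 3.97 2.66]
[[-0.7, 0.6], [2.0, 0.3], [-1.1, 0.6], [0.8, -0.2], [-0.3, 1.7], [2.1, 2.3], [0.9, 2.1], [-1.3, 5.2]]
rack x,y -0.06656481234627326 0.05907531101957721 stop rack y [np.float64(0.10342191762894823), np.float64(0.10400222171925617)]
tray [array([ 0.494, -0.323,  0.   ])]
housing [array([0.622, 0.067, 0.   ])]
cup [array([0.346, 0.373, 0.   ])]
driver [array([ 0.68, -0.33,  0.  ])]
```

Run:
```python
from h import *
f=arm.grab_frame('wrist'); g=arm.grab_frame('side'); save(f,'w8.png'); save(g,'s8.png')
a=cv2.resize(cv2.convertScaleAbs(cv2.imread('pics/w8.png')[130:270,230:430],alpha=1.5,beta=10),None,fx=2,fy=2,interpolation=2)
b=cv2.resize(cv2.convertScaleAbs(cv2.imread('pics/s8.png')[200:270,260:335],alpha=2),None,fx=5,fy=5,interpolation=2)
c=np.zeros((350,775,3),np.uint8); c[:280,:400]=a; c[:350,400:775]=b
for i in range(0,350,50): c[i,:8]=c[i,400:408]=(0,0,255)
cv2.imwrite('pics/v8.png',c)
```

```text
(no output)
```

View pics/v8.png

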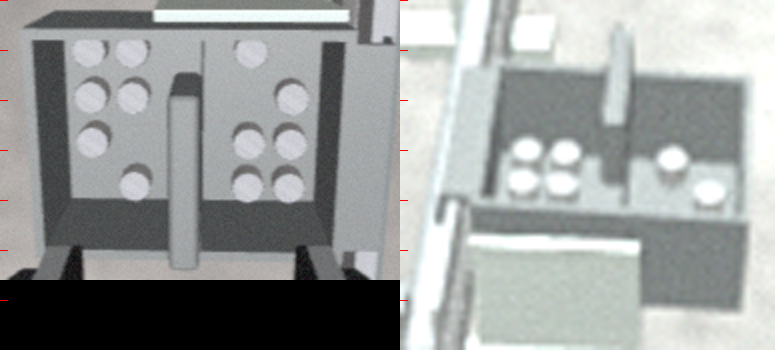

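Run:
```python
from h import *
f=arm.grab_frame('wrist'); g=arm.grab_frame('side')
w=lambda x,y:(230+x/2,130+y/2); s=lambda x,y:((x-400)/5+260,y/5+200)
B=[(f,w(23,28),(-.06,.045,.06)),(f,w(395,43),(.074,.04,.06)),(f,w(37,252),(-.06,-.045,.06)),(f,w(185,97),(0,.03,.1)),(f,w(184,268),(0,-.03,.1)),
(g,s(747,220),(-.06,.045,.06)),(g,s(741,310),(-.06,.045,0)),(g,s(750,77),(-.06,-.045,.06)),(g,s(470,205),(.06,.045,.06)),(g,s(440,192),(.074,.04,.06)),(g,s(477,66),(.074,-.04,.06))]
def rs(v,B):
    R=Ro.from_rotvec(v[3:]); return np.concatenate([proj(c,R.apply(q)+v[:3])-p for c,p,q in B])
for nm,b in(('both',B),('wrist',B[:5]),('side',B[5:])):
    o=least_squares(rs,[.523,.2,.09,0,0,.05],args=(b,),loss='soft_l1'); print(nm,o.x[:3].round(4),np.degrees(o.x[3:]).round(2),rs(o.x,b).round(1).tolist())
    n=np.array([np.cos(.054),np.sin(.054)]); t=np.array([-n[1],n[0]]); d=o.x[:2]-[.5843,.143]; print('  rack x,y',d@n,d@t)
```

```text
both [0.522  0.199  0.0841] [ 1.13 -1.45  3.04] [-1.3, -0.3, 0.3, 0.4, -0.4, 1.4, -0.4, -0.2, 0.0, 1.3, -0.6, 1.3, -0.8, 1.8, -0.2, 1.1, -1.2, 1.0, -1.4, 1.6, -4.1, 1.5]
  rack x,y -0.059212020771970124 0.05927310912523526
wrist [0.5222 0.1992 0.0817] [ 1.55 -1.49  3.  ] [-0.3, -0.4, -0.2, 0.4, 0.5, 0.0, -0.1, -0.2, 0.3, 0.2]
  rack x,y -0.058981091973042285 0.05949853478758037
side [0.5196 0.1802 0.0704] [-0.37  0.3   0.85] [-0.7, 0.2, -0.0, -0.1, 1.2, -0.0, 0.3, -0.4, 0.4, 0.1, -1.4, 0.2]
  rack x,y -0.06264039006691742 0.04062342548451986
```

```bash
python3 -c "
from h import *
st(); print(arm.job_done())"
```

```text
t 16.63 pos [0.5201 0.2031 0.4343] yaw 3.18 down [ 0.  0. -1.] F [ 0.1  0.8 -0.1] T [0.   0.01 0.01] op 0.0451
the job is handed in; nothing more can be done
None
```

The bin is hanging on the rail against the stop, released and clear of the gripper, and I handed the job in at 16.6 s on the robot clock. No verdict came back.

**What I did:** I gripped the lipped bin by its web and lifted it over the rail. I lowered it in 1–2 mm steps about 48 mm short of the stop. It seated with a peak of roughly 22 N, against the 30 N limit. I then slid it along until the sideways force rose to 12 N at the stop, eased off, opened the gripper and pulled straight up.

**Last checks:**

| Check | Result | Needed |
|---|---|---|
| Rack x of the bin | -59 mm | -66 to -54 mm |
| Side against the stop | within about 1 mm | within 5 mm |
| Tilt | about 2° | below 5.7° |
| In line with the rack | within about 0.2° | within 5.7° |
| Force on the tool | about 0 N | robot touching nothing |

These positions come from the close wrist picture. They agree with what I felt when the bin seated and when it met the stop.

**Checks that failed or disagreed:**
- **Side camera:** a fit from the side camera alone was up to about 2 cm off. Its corners were blurred, so I did not use it.
- **Early pose fit:** my first pose fit after release gave 3–4° of tilt, about 5° in all, from badly picked corners.
- **Housing:** at the end the network's side-view mark for the housing landed on the rack. I take that as a misread, since the arm never went near the housing, but I did not confirm its position again.
- **Other bystanders:** the tray, cup and screwdriver showed within about 15 mm of where they started, which is about the networks' scatter.
- **Pull test:** I did no pull test after release. The tongue resisting the lip as I lowered it (about 3 N) and the pictures are my evidence that it is hooked.

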